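# Load the pin sample and snap both well covers shut

## Task

Get the two sample wells ready for purging: take the copper pin out of the wooden stand and drop it end-down into the empty orange well, and press the hinged covers of both wells, orange and blue, down until they snap and stay fully shut by themselves. The steel pin already in the blue well stays in it, and the other things on the bench are to be left where they are.

Things in the scene. Friction and masses are not known exactly. Their poses are not given: they have to be found in the camera images.
- well_orange: orange-banded pale grey sample well fixed to the bench: block 80 (x) x 60 (y) x 100 mm high on a 94 x 74 x 8 mm foot. This well starts empty. Origin: centre of its underside. In its top, 21 mm from the centre towards +x, is an opening 24 x 24 mm, 94 mm deep. Its orange cover is hinged at the back (-x side, 34 mm behind the centre) and stands open there
- well_orange_in (a point): centre of the floor of the orange well's opening, 6 mm above the bench; axes as the well
- cover_orange_hinge (a point): point on the orange cover's hinge axis, midway along it, 101 mm above the bench, level with the shut cover's underside; the axis runs along this point's y, the shut cover lies towards its +x
- cover_orange_pad (a point): centre of the top of the orange cover's black thumb pad (26 x 34 mm), 55 mm from the hinge and 9 mm above the cover's underside; moves with the cover; its z axis is the cover's outer normal (up when shut). The cover is a plate reaching 75 mm from the hinge, 60 wide, 6 thick, with two 12 mm snap prongs beneath
- cover_orange (a joint): hinge angle of the orange cover, rad: 0 = fully shut, flat on the block; grows as it opens (starts nearly upright, 1.35 to 1.55). The hinge is sprung: let go half-way, the cover rises again. In the last 10 mm of travel at the thumb pad its prongs snap past a detent (about 10 N at the pad), which then holds it shut
- well_blue: blue-banded pale grey sample well fixed to the bench: block 80 (x) x 60 (y) x 100 mm high on a 94 x 74 x 8 mm foot. This well already holds a steel check pin. Origin: centre of its underside. In its top, 21 mm from the centre towards +x, is an opening 24 x 24 mm, 94 mm deep. Its blue cover is hinged at the back (-x side, 34 mm behind the centre) and stands open there
- well_blue_in (a point): the same point in the blue well
- cover_blue_hinge (a point): the same hinge point of the blue cover
- cover_blue_pad (a point): the same thumb-pad point of the blue cover
- cover_blue (a joint): hinge angle of the blue cover, rad: 0 = fully shut, flat on the block; grows as it opens (starts nearly upright, 1.35 to 1.55). The hinge is sprung: let go half-way, the cover rises again. In the last 10 mm of travel at the thumb pad its prongs snap past a detent (about 10 N at the pad), which then holds it shut
- stand: wooden pin stand fixed to the bench, 50 (x) x 110 (y) x 46 mm high, with two sockets at y = +32 and -32 mm, 40 mm deep, each with a pin standing in it. Origin: centre of its underside
- copper_pin: copper-coloured pin sample, a plain rod 14 mm in diameter and 90 mm long, about 120 g, standing on end in one of the stand's sockets, its upper 50 mm showing. Origin: centre of its lower end; z along the rod
- steel_pin: silver-coloured steel pin of the same size in the stand's other socket; bystander. Origin: centre of its lower end; z along the rod
- check_pin: steel pin of the same size, standing in the blue well from the start, its top about 4 mm below the block's top. Origin: centre of its lower end; z along the rod
- bottle: white bottle with red cap, 64 mm in diameter, 150 mm high; bystander. Origin: centre of its underside
- disc_a: aluminium disc sample lying flat, 38 mm in diameter, 14 mm thick; bystander. Origin: centre of its underside
- disc_b: steel disc sample lying flat, 38 mm in diameter, 16 mm thick; bystander. Origin: centre of its underside
- wrench: steel wrench lying flat, 160 mm long; bystander. Origin: near its middle, on its underside
- dish: white dish, 90 mm in diameter, 40 mm high; bystander. Origin: centre of its underside
- abrasive_block: green abrasive block, 70 x 45 x 25 mm; bystander. Origin: centre of its underside
Things that resemble listed ones, but are neither listed nor needed, are in the scene too. What is shaped like the well_blue but pink or purple is not meant.

How it is judged:
By the outcome, as a careful person would: the job done as asked, in the order asked, and still so for the second after the job is handed in, with the robot touching nothing.
It also fails if it takes over 58 s, if anything falls off the work surface, if the arm or the gripper's body presses on something with over 40 N, if the wrist force passes 120 N, or if a joint passes its speed limit or range.

## Robot

A 7-joint arm with a two-finger parallel gripper is mounted at the origin on the work surface. World frame = base frame: x ahead of the robot, y to its left, z up, the work surface at z = 0. Lengths are in m, angles in rad, forces in N, time in s.
With the tool pointing down it reaches from about 0.4 to 0.85 m from the base axis. Payload 4.5 kg.
Tool frame: the origin (TCP) lies midway between the tips of the shut fingers; the grasp point (between the pads) lies 19 mm behind it; z points along the fingers, y is the line along which they close (so a half turn about z gives the same grasp; the last joint's range is limited). The gripper opens to 88 mm and grips with 3 to 60 N. Pads are 18 mm wide; open, the fingers measure 123 mm over their backs; the gripper's body (75 mm by 187 mm) begins 45 mm behind the grasp point.
Start: joints at [-1.144, 0.689, -0.195, 1.565, 0.157, 0.902, -0.215], TCP at [0.239, 0.577, 0.239] pointing down, gripper open.
Joint ranges: [-3.01, 3.01], [-0.46, 2.08], [-1.47, 1.51], [0.13, 2.56], [-1, 4.14], [0.04, 2.09], [-2.66, 2.66]. Speed limits (rad/s): [2.57, 2.57, 3.14, 3.14, 3.14, 3.14, 3.14].

## Interface

Orientations are given as a unit quaternion [x, y, z, w].
In Python, from plant import r gives the robot as it stands.
- The arm moves only by the tool move_arm, never from a script. Its argument "targets" is a list that holds one entry, the list of rows, each a list of 7 numbers: the opening, from 0 (shut) to 1 (fully open), then the shift along the tool's x, y, z in mm, then the turn, a rotation vector about the tool's x, y, z in degrees. In form: [[[claw, dx, dy, dz, ax, ay, az], ...]]. A call has 1 to 10 rows; each row is the pose to reach, as a shift and turn from the pose commanded when the call began, along the tool's axes at that moment; what a row does not reach only later rows make up. A row lasts 1/8 s, in which the tool goes at most 62.5 mm and 10.7 degrees, less where a joint would pass 70% of its speed; a pose out of reach is approached as far as the arm can. A call with a gripper value outside its range is refused whole. The fingers move at their own pace and stop on an object; "newtons" is the grip in N (left out, the last holds). Time passes only in rows, so rows that repeat a pose let the fingers close. It gives the time, the measured TCP pose, the force, the opening and the grip force at its end, in the units of the state.
- r.get_state(): the state, without advancing time (a new reading comes with each control period).
- r.snapshot(name): name is "side" or "top" or "wrist"; returns the picture (384x512x3 uint8, red, green, blue); there is no depth.
- r.camera_info(name): a dict with "fx", "fy", "cx", "cy" (pixels), "R" (3x3) and "t" (3): a world point X has camera coordinates R X + t. Camera axes: x right, y down, z forward; pixel columns grow to the right and rows downward; lengths in m; the calibration is good to about 2 mm. A picture is of the moment at which its call begins: read the wrist's pose just before it. camera_info takes no time and is no camera call; for the wrist camera it gives the pose at the moment of the call.
- r.finish_job(): hands the job in; it is judged then, once.
The state is a dict: "clock": time; "q": joint angles; "qd": joint speeds; "joint_torque": joint torques, N m; "tool_pos": TCP position; "eef_rot": TCP orientation; "contact_force": force on the tool from outside, world axes, zero at the start; "moment": the same for the moment, N m; "opening": opening from 0.0 (shut) to 1.0 (fully open); "finger_force": force on a finger pad.
Only numpy, scipy, OpenCV 4.12 (cv2) and the standard library are available. Lean on these libraries where they do the work, as an engineer would, in place of code of your own. Each camera call takes 0.05 s, during which the arm holds its last target. There are 200 camera calls.

## Working session

There is one attempt and no reset: what is moved stays moved. The work goes in short steps, Python scripts to look and compute and a tool call to move; the robot and the scene stay as the last step left them, time stands still between calls to the robot, and variables do not carry over. Pictures are saved under pics/ and viewed, at most 10 in all, crops included, and the job is handed in when it is done.

Besides the shell and the picture viewer there is one more tool, called after "Request:" by a JSON object that holds its "op" and its "data". move_arm: Moves the arm, as the interface text tells. Its arguments: {"type":"object","properties":{"targets":{"type":"array","items":{"type":"array","items":{"type":"array","items":{"type":"number"}}}},"newtons":{"type":"number"}},"required":["targets"]}

```bash
mkdir -p pics; ls; python3 - <<'E'
from plant import r
import cv2,numpy as np
for n in("side","top"):
    cv2.imwrite(f"pics/{n}0.png",r.snapshot(n)[:,:,::-1]); c=r.camera_info(n); print(n,{k:np.round(v,3).tolist() for k,v in c.items()})
s=r.get_state();print(s)
E
```

```text
pics
side {'fx': 495.894, 'fy': 495.894, 'cx': 256.282, 'cy': 190.152, 'R': [[0.73, -0.684, 0.004], [-0.487, -0.524, -0.699], [0.48, 0.508, -0.715]], 't': [-0.419, 0.329, 1.302]}
top {'fx': 466.435, 'fy': 466.435, 'cx': 254.891, 'cy': 200.092, 'R': [[-0.019, -1.0, 0.013], [-0.995, 0.018, -0.099], [0.098, -0.015, -0.995]], 't': [-0.002, 0.571, 1.571]}
{'clock': 0.1, 'q': array([-1.14421663,  0.68991444, -0.19454674,  1.56619989,  0.15731493,
        0.90249395, -0.21509944]), 'qd': array([-3.22968092e-04, -2.37151961e-03, -1.20800938e-03, -2.59854910e-03,
        1.49277069e-04, -1.54724415e-05, -1.07223833e-03]), 'joint_torque': array([-3.54266616e-03, -5.28504360e+01, -1.27152666e+00, -1.53839296e+01,
       -5.25267748e-02,  1.94258355e-03,  4.03497438e-05]), 'tool_pos': array([0.23904306, 0.57688775, 0.23799267]), 'eef_rot': array([ 1.95079884e-01,  9.80787021e-01, -8.04106956e-04, -1.04308754e-04]), 'contact_force': array([0.56432978, 0.9265056 , 0.33323985]), 'moment': array([-0.00123166,  0.02059203,  0.01769078]), 'finger_force': 0.0, 'opening': 1.003595567019991}
```

View pics/side0.png

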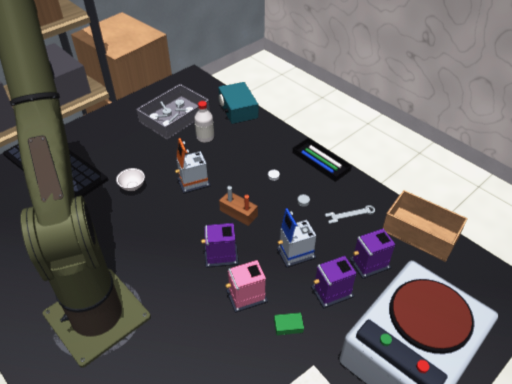

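View pics/top0.png

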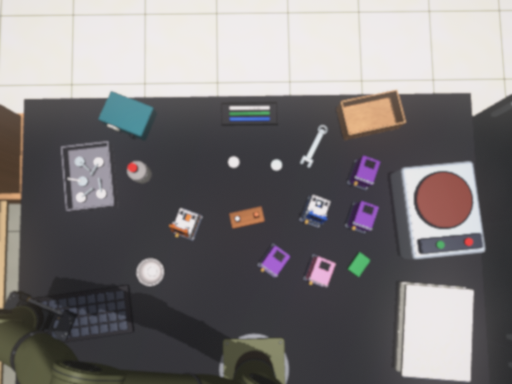

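The side view shows the orange well near (192,170), the stand near (239,207) with the copper pin at its right end (247,202) and the steel pin at the left (229,193), and the blue well near (297,240). In the top view they sit at (185,222), (247,217) and (317,208). I'll get rough positions from these, then go closer with the wrist camera.

```bash
cat > h.py <<'E'
from plant import r
import cv2,numpy as np
from scipy.spatial.transform import Rotation as Ro
def ray(c,uv):
    d=np.array([(uv[0]-c['cx'])/c['fx'],(uv[1]-c['cy'])/c['fy'],1.]);R=np.array(c['R']);t=np.array(c['t'])
    d=R.T@d;return -R.T@t,d/np.linalg.norm(d)
def onz(c,uv,z):
    o,d=ray(c,uv);return o+d*(z-o[2])/d[2]
def tri(obs):
    A=np.zeros((3,3));b=np.zeros(3);L=[ray(c,u) for c,u in obs]
    for o,d in L:
        P=np.eye(3)-np.outer(d,d);A+=P;b+=P@o
    X=np.linalg.solve(A,b);return X,[round(1e3*np.linalg.norm(np.cross(X-o,d)),1) for o,d in L]
def pix(c,X):
    p=np.array(c['R'])@X+np.array(c['t']);return np.array([c['fx']*p[0]/p[2]+c['cx'],c['fy']*p[1]/p[2]+c['cy']])
def tool(s=None):
    s=s or r.get_state();return s['tool_pos'],Ro.from_quat(s['eef_rot']).as_matrix()
def rel(p,Rt=None):
    "shift in tool mm and turn in deg to target pose, from measured pose"
    x,R=tool();w=np.zeros(3) if Rt is None else Ro.from_matrix(R.T@Rt).as_rotvec(degrees=True)
    return np.round(1e3*R.T@(np.asarray(p)-x),1),np.round(w,1)
def snap(n,name):
    c=r.camera_info(n);im=np.ascontiguousarray(r.snapshot(n)[:,:,::-1]);cv2.imwrite(f'pics/{name}.png',im)
    np.savez(f'pics/{name}.npz',**c);return im,c
def load(name): return cv2.imread(f'pics/{name}.png'),dict(np.load(f'pics/{name}.npz'))
E
python3 - <<'E'
from h import *
T=r.camera_info('top');S=r.camera_info('side')
for n,a,b,z in(('orange',(185,222),(192,170),.07),('stand',(247,217),(239,207),.046),('blue',(317,208),(297,240),.07),('bottle',(138,172),(203,125),.1)):
    print(n,onz(T,a,z).round(3),tri([(T,a),(S,b)])[0].round(3))
x,R=tool();print(R.round(2));W=r.camera_info('wrist');C=-np.array(W['R']).T@np.array(W['t']);print('cam in tool mm',(1e3*R.T@(C-x)).round(0),'axes',(R.T@np.array(W['R']).T).round(2).tolist(),W['fx'])
print(rel([.57,.12,.34]))
E
```

```text
orange [0.498 0.221 0.07 ] [0.498 0.224 0.049]
stand [0.512 0.015 0.046] [0.514 0.015 0.026]
blue [ 0.536 -0.219  0.07 ] [ 0.534 -0.218  0.06 ]
bottle [0.663 0.37  0.1  ] [0.671 0.382 0.051]
[[-0.92  0.38 -0.  ]
 [ 0.38  0.92 -0.  ]
 [-0.   -0.   -1.  ]]
cam in tool mm [  75.   -1. -146.] axes [[-0.0, -0.96, -0.29], [1.0, -0.0, -0.0], [-0.0, -0.29, 0.96]] 271.40264773123624
(array([-480.6, -295.6, -101.5]), array([0., 0., 0.]))
```

Request:
{"op": "move_arm", "data": {"targets": [[[1,-445,-310,-90,0,0,0],[1,-445,-310,-90,0,0,0],[1,-445,-310,-90,0,0,0],[1,-445,-310,-90,0,0,0],[1,-445,-310,-90,0,0,0],[1,-445,-310,-90,0,0,0],[1,-445,-310,-90,0,0,0],[1,-445,-310,-90,0,0,0],[1,-445,-310,-90,0,0,0],[1,-445,-310,-90,0,0,0]]]}}

```text
clock: 1.35
tool_pos: [0.5338, 0.1156, 0.3287]
eef_rot: [0.2, 0.98, -0.001, 0.001]
contact_force: [-0.6, -0.3, -0.7]
opening: 0.999
finger_force: 0.0
```

```bash
python3 - <<'E'
from h import *
print(r.get_state()['clock'],tool()[0],r.get_state()['q'].round(2))
im,c=snap('wrist','w1');cv2.imwrite('pics/w1v.png',cv2.resize(im,(768,576),interpolation=cv2.INTER_CUBIC))
E
```

```text
1.35 [0.53383802 0.11560327 0.32867461] [-0.16  0.48 -0.23  1.68  0.13  0.99  0.74]
```

View pics/w1v.png

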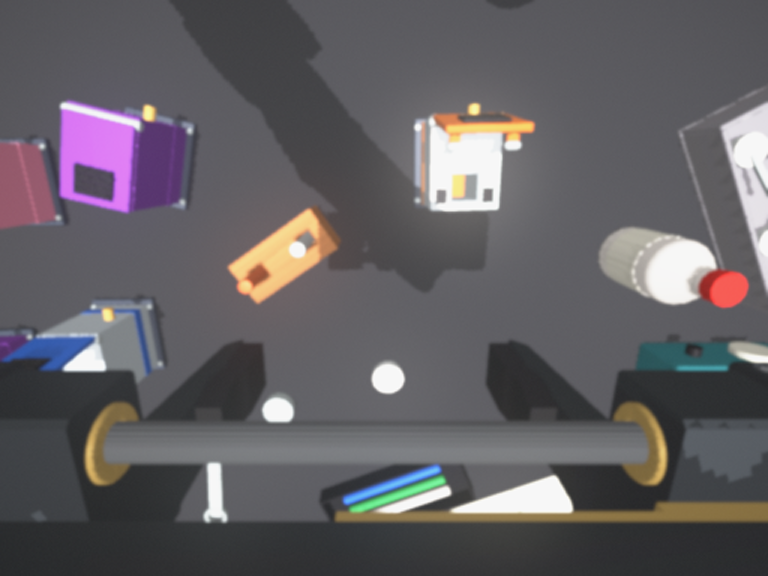

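The wrist view (1.5x) shows the orange well's opening at (465,187) with its upright cover at (475,122). The copper pin top is at (245,287), the steel pin top at (298,249), and the blue well is at the lower left near (90,340). I'll take a second wrist view with a baseline that covers all three.

Request:
{"op": "move_arm", "data": {"targets": [[[1,30,-135,10,0,0,0],[1,30,-135,10,0,0,0],[1,30,-135,10,0,0,0],[1,30,-135,10,0,0,0]]]}}

```text
clock: 1.9
tool_pos: [0.452, 0.0084, 0.3188]
eef_rot: [0.195, 0.981, 0.0, -0.0]
contact_force: [0.6, -0.6, 0.4]
opening: 0.998
finger_force: 0.0
```

```bash
python3 - <<'E'
from h import *
print(r.get_state()['clock'],tool()[0],r.get_state()['q'].round(2))
im,c=snap('wrist','w2');cv2.imwrite('pics/w2v.png',cv2.resize(im[:290],(790,447),interpolation=cv2.INTER_CUBIC))
E
```

```text
1.9 [0.45196462 0.00844541 0.31880313] [ 0.05  0.36 -0.24  1.95  0.11  0.85  0.93]
```

View pics/w2v.png

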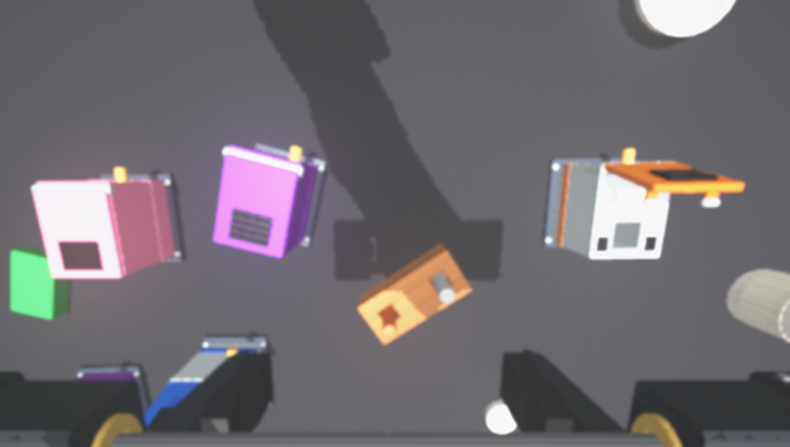

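The view at 1.54x shows the orange opening at (626,235), with prong slots at (602,244) and (650,243). The steel pin top is at (447,295) and the copper pin near (390,325), washed out against the wood. Most of blue is hidden by the finger. Triangulating now.

```bash
python3 - <<'E'
from h import *
i1,c1=load('w1');i2,c2=load('w2')
k=512/790
P={'open':((465,187),(626,235)),'slotL':((441,196),(602,244)),'slotR':((488,195),(650,243)),'cornFR':((498,209),(660,258)),'cornFL':((430,209),(590,260)),'coverTR':((533,126),(743,185)),
'steeltop':((298,249),(447,295)),'coptop':((245,287),(390,333))}
for n,(a,b) in P.items():
    X,e=tri([(c1,np.array(a)/1.5),(c2,np.array(b)*k)]);print(n,X.round(4),e)
# stand corners by colour in w2, onto z=.046
for n,im,c in(('w1',i1,c1),('w2',i2,c2)):
    h=cv2.cvtColor(im,cv2.COLOR_BGR2HSV);m=cv2.inRange(h,(5,80,60),(25,255,255));
    for ct in cv2.findContours(m,0,2)[0]:
        if cv2.contourArea(ct)>300: 
            rr=cv2.minAreaRect(ct);print(n,np.round(rr[0],1),np.round(rr[1],1),rr[2])
a=cv2.resize(i1[130:210,140:240],(400,320),interpolation=cv2.INTER_CUBIC);b=cv2.resize(i2[150:230,220:320],(400,320),interpolation=cv2.INTER_CUBIC)
cv2.imwrite('pics/z.png',np.hstack([a,b]))
E
```

```text
open [0.512  0.2119 0.0954] [np.float64(0.0), np.float64(0.0)]
slotL [0.5104 0.1888 0.0992] [np.float64(0.0), np.float64(0.0)]
slotR [0.5261 0.2283 0.0983] [np.float64(0.2), np.float64(0.2)]
cornFR [0.5409 0.2316 0.1022] [np.float64(0.0), np.float64(0.0)]
cornFL [0.5177 0.1745 0.1036] [np.float64(1.2), np.float64(1.2)]
coverTR [0.4818 0.2547 0.1737] [np.float64(0.3), np.float64(0.3)]
steeltop [0.5042 0.0474 0.0928] [np.float64(0.0), np.float64(0.0)]
coptop [ 0.5171 -0.0149  0.0975] [np.float64(0.0), np.float64(0.0)]
w1 [367.  340.5] [ 13. 288.] 90.0
w1 [428.1 295.3] [58.1 31.5] 79.3803482055664
w1 [ 72.2 295.3] [31.2 57.7] 10.30484676361084
w1 [188.2 170.3] [34.2 75.6] 55.17551040649414
w1 [322.5  84. ] [67. 18.] 0.0
w2 [367.5 340.5] [ 13. 287.] 90.0
w2 [428.1 295.3] [58.1 31.5] 79.3803482055664
w2 [ 72.2 295.3] [31.2 57.7] 10.30484676361084
w2 [267.  191.1] [37.3 70.6] 57.2647705078125
w2 [435.9 118.3] [90.5 28.4] 16.699243545532227
```

View pics/z.png

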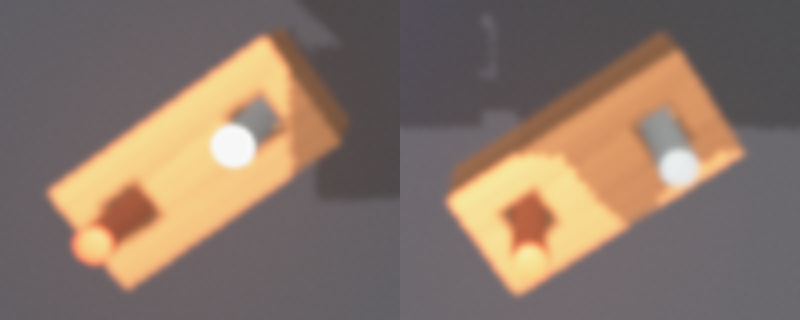

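The 4x crops show the copper top at (93,244) left and (130,262) right, and the steel top at (233,146) and (279,168), both clear. Computing the approach with the fingers closing across the stand.

```bash
python3 - <<'E'
from h import *
i1,c1=load('w1');i2,c2=load('w2')
f=lambda a,b:tri([(c1,np.array(a)/4+(139.6,129.6)),(c2,np.array(b)/4+(219.6,149.6))])
C,e=f((93,244),(130,262));S,e2=f((233,146),(279,168));print(C.round(4),e,S.round(4),e2,np.linalg.norm(C-S))
u=(S-C)[:2]/np.linalg.norm((S-C)[:2]);x=-np.array([*u,0])  # tool x along -stand y
y=np.array([-x[1],x[0],0])*-1;z=np.array([0,0,-1.]);Rt=np.c_[np.cross(y,z),y,z];print(Rt.round(2),np.linalg.det(Rt))
for s in(1,-1):
    Rs=Rt@np.diag([s,s,1]);print(s,rel([C[0],C[1],.13],Rs))
E
```

```text
[ 0.516  -0.0154  0.0965] [np.float64(0.1), np.float64(0.1)] [0.5038 0.0468 0.095 ] [np.float64(0.2), np.float64(0.2)] 0.06342851193072876
[[ 0.19 -0.98  0.  ]
 [-0.98 -0.19  0.  ]
 [ 0.   -0.   -1.  ]] 1.0
1 (array([-67.7,   0.7, 189. ]), array([ 0.000e+00,  1.000e-01, -1.235e+02]))
-1 (array([-67.7,   0.7, 189. ]), array([ 0.1, -0. , 56.5]))
```

Request:
{"op": "move_arm", "data": {"targets": [[[1,-68,1,185,0,0,56.5],[1,-68,1,185,0,0,56.5],[1,-68,1,185,0,0,56.5],[1,-68,1,185,0,0,56.5],[1,-68,1,185,0,0,56.5],[1,-68,1,185,0,0,56.5],[1,-68,1,185,0,0,56.5],[1,-68,1,185,0,0,56.5]]]}}

```text
clock: 2.95
tool_pos: [0.5159, -0.017, 0.134]
eef_rot: [0.635, 0.772, 0.0, 0.0]
contact_force: [0.4, 0.5, -0.5]
opening: 1.003
finger_force: 0.0
```

```bash
python3 - <<'E'
from h import *
print(r.get_state()['clock'],tool()[0],r.get_state()['q'].round(2), rel([.516,-.0154,.067]))
im,c=snap('wrist','w3');cv2.imwrite('pics/w3v.png',im);print(pix(c,np.array([.516,-.0154,.0965])))
E
```

```text
2.95 [ 0.51590229 -0.01702145  0.13396779] [-0.09  0.72  0.06  2.   -0.09  0.43  0.23] (array([ 1.5,  0.3, 67. ]), array([0., 0., 0.]))
[251.8162553  216.61406462]
```

View pics/w3v.png

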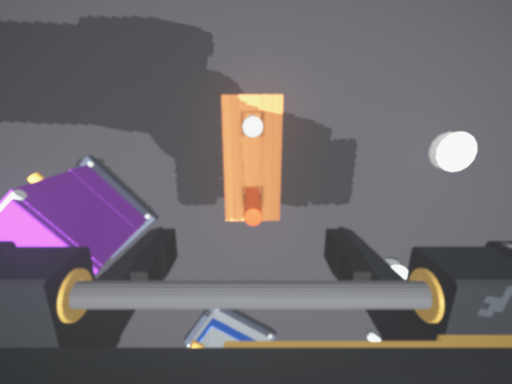

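The wrist view shows the copper top at (253,216), within a pixel of the prediction, and the stand is square to the gripper. Descending and gripping.

Request:
{"op": "move_arm", "data": {"newtons": 25, "targets": [[[1,1,0,40,0,0,0],[1,1,0,67,0,0,0],[1,1,0,67,0,0,0],[0,1,0,67,0,0,0],[0,1,0,67,0,0,0],[0,1,0,67,0,0,0],[0,1,0,67,0,0,0],[0,1,0,67,0,0,0],[0,1,0,67,0,0,0]]]}}

```text
clock: 4.12
tool_pos: [0.5153, -0.0166, 0.0667]
eef_rot: [0.636, 0.772, 0.0, -0.0]
contact_force: [1.0, -0.0, 1.0]
opening: 0.346
finger_force: 0.0
```

Request:
{"op": "move_arm", "data": {"targets": [[[0,0,0,-30,0,0,0],[0,0,0,-80,0,0,0],[0,0,0,-130,0,0,0],[0,0,0,-160,0,0,0],[0,0,0,-160,0,0,0]]]}}

```text
clock: 4.75
tool_pos: [0.5167, -0.0167, 0.2288]
eef_rot: [0.636, 0.772, 0.002, 0.002]
contact_force: [0.6, 0.5, -0.5]
opening: 0.003
finger_force: 0.0
```

```bash
python3 - <<'E'
from h import *
i1,c1=load('w1');i2,c2=load('w2');k=512/790
s=r.get_state();print(s['clock'],s['opening'],s['finger_force'])
x,R=tool();ya=np.deg2rad(-22);wx=np.array([np.cos(ya),np.sin(ya),0]);z=np.array([0,0,-1.]);Rt=np.c_[-wx,np.cross(z,-wx),z]
O=np.array([.512,.2119]);print(rel([O[0],O[1],.24],Rt),Rt.round(2))
E
```

```text
4.75 0.0029039576156664887 0.0
(array([225.3,  39. , -11.2]), array([  0.2,   0.2, -57. ])) [[-0.93  0.37  0.  ]
 [ 0.37  0.93  0.  ]
 [-0.    0.   -1.  ]]
```

The fingers hadn't finished closing when I lifted, so the pin wasn't gripped. I'll reopen, return to the w3 pose and compare against w3.

Request:
{"op": "move_arm", "data": {"targets": [[[1,0,0,0,0,0,0],[1,0,0,0,0,0,0],[1,0,0,0,0,0,0],[1,0,0,0,0,0,0],[1,0,0,0,0,0,0],[1,0,0,0,0,0,0],[1,0,0,50,0,0,0],[1,0,0,93,0,0,0],[1,0,0,93,0,0,0]]]}}

```text
clock: 5.88
tool_pos: [0.5132, -0.0166, 0.1316]
eef_rot: [0.636, 0.772, -0.002, -0.002]
contact_force: [-0.1, 0.2, 0.4]
opening: 0.987
finger_force: 0.0
```

```bash
python3 - <<'E'
from h import *
a,_=load('w3');im,c=snap('wrist','w4');print(tool()[0],r.get_state()['opening'],pix(c,np.array([.516,-.0154,.0965])))
for j in(a,im):
    h=cv2.cvtColor(j,cv2.COLOR_BGR2HSV)
    m=cv2.inRange(h,(0,190,100),(11,255,255));m[:150]=0;m[235:]=0;m[:,:225]=0;m[:,285:]=0
    p=np.argwhere(m);print(len(p),p.mean(0)[::-1],p.min(0),p.max(0))
print(np.abs(a[80:240,200:320].astype(int)-im[80:240,200:320]).mean())
E
```

```text
[ 0.51471388 -0.01671459  0.13334663] 0.9970583586024587 [255.72595591 219.11340621]<stdin>:6: RuntimeWarning: Mean of empty slice.
  ret = um.true_divide(
Traceback (most recent call last):
ValueError: zero-size array to reduction operation minimum which has no identity
```

```bash
python3 - <<'E'
from h import *
a,_=load('w3');im,c=load('w4')
for n,(u,v) in{'cop':(253,210),'steel':(253,126)}.items():
    t=a[v-18:v+18,u-14:u+14];res=cv2.matchTemplate(im[60:235,200:310],t,cv2.TM_CCOEFF_NORMED);_,s,_,l=cv2.minMaxLoc(res);print(n,s,l[0]+214-u,l[1]+78-v)
print(tool()[0],rel([.516,-.0154,.067]))
E
```

```text
cop 0.9785958528518677 4 2
steel 0.9883421659469604 4 2
[ 0.51471388 -0.01671459  0.13334663] (array([ 1. ,  1.7, 66.3]), array([0., 0., 0.]))
```

The copper pin stands exactly as before, since both pins shifted equally with the camera. Gripping again, this time waiting for the fingers to close.

Request:
{"op": "move_arm", "data": {"newtons": 25, "targets": [[[1,1,1,40,0,0,0],[0.5,1,1,66,0,0,0],[0,1,1,66,0,0,0],[0,1,1,66,0,0,0],[0,1,1,66,0,0,0],[0,1,1,66,0,0,0],[0,1,1,66,0,0,0],[0,1,1,66,0,0,0],[0,1,1,66,0,0,0],[0,1,1,66,0,0,0]]]}}

```text
clock: 7.18
tool_pos: [0.5161, -0.0155, 0.0677]
eef_rot: [0.636, 0.772, 0.0, -0.0]
contact_force: [-0.8, -0.4, 1.1]
opening: 0.149
finger_force: 25.0
```

Request:
{"op": "move_arm", "data": {"targets": [[[0,0,0,0,0,0,0],[0,0,0,0,0,0,0],[0,0,0,0,0,0,0],[0,0,0,0,0,0,0]]]}}

```text
clock: 7.68
tool_pos: [0.5161, -0.0155, 0.0677]
eef_rot: [0.636, 0.772, 0.0, -0.0]
contact_force: [0.6, -0.0, -1.0]
opening: 0.147
finger_force: 25.0
```

Request:
{"op": "move_arm", "data": {"targets": [[[0,0,0,-30,0,0,0],[0,0,0,-80,0,0,0],[0,0,0,-130,0,0,0],[0,0,0,-175,0,0,0],[0,0,0,-175,0,0,0]]]}}

```text
clock: 8.3
tool_pos: [0.5179, -0.0156, 0.2457]
eef_rot: [0.636, 0.772, 0.002, 0.003]
contact_force: [0.7, 0.6, -1.0]
opening: 0.148
finger_force: 25.0
```

```bash
python3 - <<'E'
from h import *
s=r.get_state();print(s['clock'],s['opening'],s['finger_force'])
ya=np.deg2rad(-22);wx=np.array([np.cos(ya),np.sin(ya),0]);z=np.array([0,0,-1.]);Rt=np.c_[-wx,np.cross(z,-wx),z]
# stop in front of the opening (well +x) so that the camera sees it
for d in(0,.05):print(rel(np.array([.512,.2119,.24])+d*wx,Rt))
E
```

```text
8.3 0.14781240226464956 24.957535173743963
(array([224.5,  37.5,   5.7]), array([  0.3,   0.2, -57. ]))
(array([197.2,  79.4,   6. ]), array([  0.3,   0.2, -57. ]))
```

Request:
{"op": "move_arm", "data": {"targets": [[[0,197,79,5,0,0,-57],[0,197,79,5,0,0,-57],[0,197,79,5,0,0,-57],[0,197,79,5,0,0,-57],[0,197,79,5,0,0,-57],[0,197,79,5,0,0,-57],[0,197,79,5,0,0,-57],[0,197,79,5,0,0,-57]]]}}

```text
clock: 9.3
tool_pos: [0.5556, 0.1927, 0.2369]
eef_rot: [0.191, 0.982, -0.0, -0.001]
contact_force: [-0.5, -0.4, -1.6]
opening: 0.147
finger_force: 25.0
```

```bash
python3 - <<'E'
from h import *
print(r.get_state()['clock'],tool()[0],tool()[1].round(3).tolist())
im,c=snap('wrist','w5');cv2.imwrite('pics/w5v.png',cv2.resize(im[40:290,150:400],(600,600),interpolation=cv2.INTER_CUBIC))
E
```

```text
9.3 [0.55555515 0.19269133 0.23685583] [[-0.927, 0.376, -0.002], [0.376, 0.927, -0.0], [0.001, -0.001, -1.0]]
```

View pics/w5v.png

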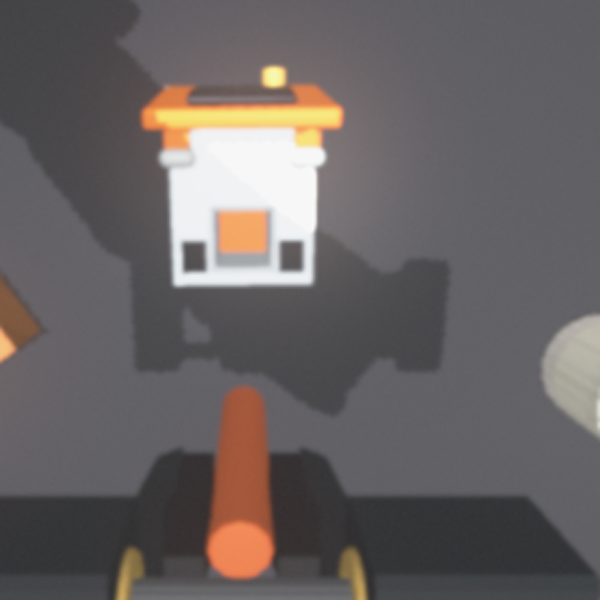

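The pin hangs upright in the grip, with its lower end at (243,398) in this 2.4x crop. The opening's centre is at (244,238), its slots at (194,256) and (291,256), the front corners at (174,285) and (313,285), and everything is square to the tool.

```bash
python3 - <<'E'
from h import *
i1,c1=load('w1');i2,c2=load('w2');i5,c5=load('w5');k=512/790
g=lambda p:np.array(p)/2.4+(149.7,39.7)
P={'open':((465,187),(626,235),(244,238)),'slotL':((441,196),(602,244),(194,256)),'slotR':((488,195),(650,243),(291,256)),'FR':((498,209),(660,258),(313,285)),'FL':((430,209),(590,260),(174,285))}
for n,(a,b,d) in P.items():
    X,e=tri([(c1,np.array(a)/1.5),(c2,np.array(b)*k),(c5,g(d))]);print(n,X.round(4),e,onz(c5,g(d),.1).round(4))
x,R=tool()
print('pin bottom pred',[((pix(c5,x+R@[0,0,h]+0)-(149.7,39.7))*2.4).round(1).tolist() for h in(.055,.061,.067)])
# where the pin's bottom end (front rim visible at about 391) would be
print(onz(c5,g((243,396)),x[2]-.061),x)
E
```

```text
open [0.5114 0.2114 0.0968] [np.float64(0.4), np.float64(0.2), np.float64(0.4)] [0.5108 0.2114 0.1   ]
slotL [0.5101 0.1886 0.0999] [np.float64(0.3), np.float64(0.1), np.float64(0.3)] [0.5097 0.1886 0.1   ]
slotR [0.5256 0.2275 0.0999] [np.float64(0.5), np.float64(0.3), np.float64(0.3)] [0.5255 0.2273 0.1   ]
FR [0.5407 0.2316 0.1024] [np.float64(0.2), np.float64(0.2), np.float64(0.4)] [0.5408 0.2317 0.1   ]
FL [0.5181 0.1753 0.1012] [np.float64(1.1), np.float64(1.5), np.float64(0.6)] [0.518  0.1756 0.1   ]
pin bottom pred [[243.3, 412.0], [243.3, 405.7], [243.2, 399.8]]
[0.55239979 0.19396149 0.1760811 ] [0.55571006 0.19276175 0.2370811 ]
```

```bash
python3 - <<'E'
from h import *
ya=np.deg2rad(-22);wx=np.array([np.cos(ya),np.sin(ya),0]);z=np.array([0,0,-1.]);Rt=np.c_[-wx,np.cross(z,-wx),z]
print(rel([.5115,.211,.237],Rt),rel([.5115,.211,.117],Rt))
E
```

```text
(array([47.8,  0.3,  0.1]), array([-0. , -0.1, -0.1])) (array([ 47.7,   0.4, 120.1]), array([-0. , -0.1, -0.1]))
```

Request:
{"op": "move_arm", "data": {"targets": [[[0,30,0,0,0,0,0],[0,48,0,0,0,0,0],[0,48,0,0,0,0,0],[0,48,0,40,0,0,0],[0,48,0,65,0,0,0],[0,48,0,75,0,0,0],[0,48,0,85,0,0,0],[0,48,0,85,0,0,0]]]}}

```text
clock: 10.35
tool_pos: [0.5119, 0.2109, 0.1526]
eef_rot: [0.191, 0.982, -0.0, 0.0]
contact_force: [0.2, 0.4, -1.5]
opening: 0.148
finger_force: 25.0
```

Request:
{"op": "move_arm", "data": {"targets": [[[0,0,0,15,0,0,0],[0,0,0,35,0,0,0],[0,0,0,35,0,0,0],[0.35,0,0,35,0,0,0],[0.35,0,0,35,0,0,0],[0.35,0,0,35,0,0,0],[0.35,0,0,35,0,0,0]]]}}

```text
clock: 11.22
tool_pos: [0.5118, 0.2111, 0.1181]
eef_rot: [0.191, 0.982, 0.0, 0.0]
contact_force: [0.1, 0.0, 0.2]
opening: 0.351
finger_force: 0.0
```

```bash
python3 - <<'E'
from h import *
s=r.get_state();print(s['clock'],s['opening'],s['contact_force'],tool()[0])
E
```

```text
11.225 0.3505598494632242 [0.13793023 0.00530875 0.15460148] [0.51176431 0.21106752 0.11808342]
```

Request:
{"op": "move_arm", "data": {"targets": [[[0.35,0,0,-50,0,0,0],[0.35,0,0,-110,0,0,0],[0,-40,0,-120,0,0,0],[0,-48,0,-120,0,0,0],[0,-48,0,-120,0,0,0],[0,-48,0,-120,0,0,0]]]}}

```text
clock: 11.98
tool_pos: [0.5544, 0.1935, 0.2368]
eef_rot: [0.19, 0.982, -0.0, -0.001]
contact_force: [-0.5, -0.4, -0.2]
opening: 0.003
finger_force: 0.0
```

```bash
python3 - <<'E'
from h import *
s=r.get_state();print(s['clock'],s['opening'],tool()[0])
im,c=snap('wrist','w6')
S,cs=snap('side','s6')
a=cv2.resize(im[60:260,150:350],(390,390),interpolation=cv2.INTER_CUBIC);b=cv2.resize(S[120:220,150:250],(390,390),interpolation=cv2.INTER_CUBIC)
cv2.imwrite('pics/w6v.png',np.hstack([a,b]))
E
```

```text
11.975 0.002857879937702529 [0.55442297 0.19353853 0.236755  ]
```

View pics/w6v.png

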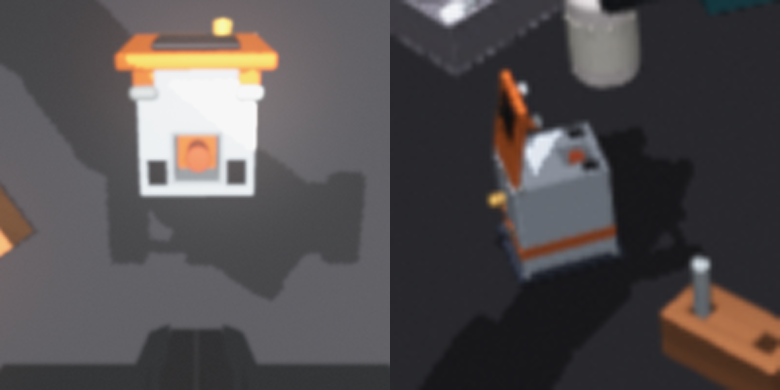

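The copper pin stands in the orange opening at (197,157), with its top just below the rim in both views. Now I'll pass over the raised cover and come down behind it with the fingers shut.

Request:
{"op": "move_arm", "data": {"targets": [[[0,60,0,0,0,0,0],[0,110,0,0,0,0,0],[0,148,0,0,0,0,0],[0,148,0,0,0,0,0],[0,148,0,40,0,0,0],[0,148,0,74,0,0,0],[0,148,0,74,0,0,0]]]}}

```text
clock: 12.95
tool_pos: [0.4181, 0.2473, 0.162]
eef_rot: [0.191, 0.982, -0.002, -0.001]
contact_force: [-0.1, -0.8, 0.8]
opening: 0.005
finger_force: 0.0
```

```bash
cat >> h.py <<'E'
def wellrel(op,yaw):
    "TCP in the hinge frame, mm; op = opening centre xy, yaw in deg"
    a=np.deg2rad(yaw);w=np.array([np.cos(a),np.sin(a),0]);H=np.array([*op,.101])-.055*w
    v=np.array([-w[1],w[0],0]);d=(tool()[0]-H)*1e3;return np.round([d@w,d@v,d[2]],1)
E
python3 - <<'E'
from h import *
print(r.get_state()['contact_force'],r.get_state()['q'].round(2),wellrel([.5115,.211],-22))
E
```

```text
[-0.05278395 -0.77717861  0.84243984] [-0.55  0.64 -0.13  2.05  0.17  0.47  0.38] [-45.2  -1.4  61. ]
```

Request:
{"op": "move_arm", "data": {"targets": [[[0,-25,1,-2,0,0,0],[0,-38,1,-2,0,0,0],[0,-50,1,0,0,0,0],[0,-62,1,4,0,0,0],[0,-73,1,10,0,0,0],[0,-82,1,19,0,0,0],[0,-90,1,29,0,0,0],[0,-95,1,38,0,0,0],[0,-95,1,38,0,0,0]]]}}

```text
clock: 14.08
tool_pos: [0.5072, 0.2133, 0.1247]
eef_rot: [0.191, 0.982, -0.001, -0.001]
contact_force: [0.8, 0.3, 1.8]
opening: 0.001
finger_force: 0.8
```

```bash
python3 - <<'E'
from h import *
print(r.get_state()['contact_force'],wellrel([.5115,.211],-22))
snap('side','s7')
E
```

```text
[0.82719005 0.3385794  1.75832213] [50.1  0.5 23.7]
```

The 1.8 N upward force means the finger is holding the cover near θ≈0.2. Pressing on.

Request:
{"op": "move_arm", "data": {"targets": [[[0,-2,0,5,0,0,0],[0,-3,0,9,0,0,0],[0,-4,0,12,0,0,0],[0,-4,0,14,0,0,0],[0,-4,0,14,0,0,0]]]}}

```text
clock: 14.75
tool_pos: [0.5108, 0.212, 0.1113]
eef_rot: [0.191, 0.982, -0.0, -0.0]
contact_force: [0.4, 0.5, 0.3]
opening: 0.0
finger_force: 0.0
```

```bash
python3 - <<'E'
from h import *
print(r.get_state()['contact_force'],wellrel([.5115,.211],-22))
E
```

```text
[0.37387655 0.47767789 0.25221356] [53.9  0.7 10.3]
```

Request:
{"op": "move_arm", "data": {"targets": [[[0,0,0,2,0,0,0],[0,0,0,3,0,0,0],[0,0,0,4,0,0,0],[0,0,0,4,0,0,0]]]}}

```text
clock: 15.25
tool_pos: [0.5111, 0.2122, 0.1102]
eef_rot: [0.191, 0.982, 0.0, 0.001]
contact_force: [-4.8, -2.5, 23.4]
opening: 0.005
finger_force: 11.8
```

The cover is firm at z = 0.110 under 23 N, which is its shut height. Rising and heading for the blue well.

Request:
{"op": "move_arm", "data": {"targets": [[[0,0,0,-60,0,0,0],[0,0,0,-120,0,0,0],[0,-60,-100,-170,0,0,0],[0,-215,-378,-215,0,0,0],[0,-215,-378,-215,0,0,0],[0,-215,-378,-215,0,0,0],[0,-215,-378,-215,0,0,0],[0,-215,-378,-215,0,0,0],[0,-215,-378,-215,0,0,0],[0,-215,-378,-215,0,0,0]]]}}

```text
clock: 16.5
tool_pos: [0.568, -0.2254, 0.3228]
eef_rot: [0.195, 0.981, -0.002, 0.001]
contact_force: [0.0, 0.8, -0.1]
opening: 0.004
finger_force: 0.0
```

```bash
python3 - <<'E'
from h import *
print(tool()[0],r.get_state()['clock'])
im,c=snap('wrist','w8')
S,cs=snap('side','s8')
a=cv2.resize(im[20:320,80:430],(490,420),interpolation=cv2.INTER_CUBIC);b=cv2.resize(S[120:220,150:220],(294,420),interpolation=cv2.INTER_CUBIC)
cv2.imwrite('pics/w8v.png',np.hstack([a,b]))
E
```

```text
[ 0.56796233 -0.22542901  0.32277021] 16.5
```

View pics/w8v.png

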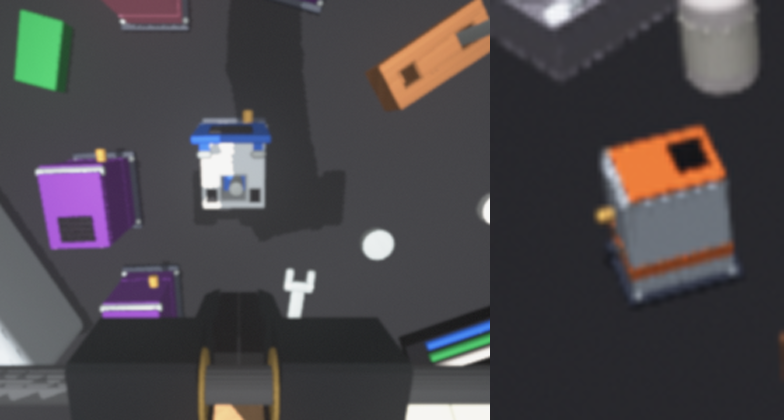

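The side crop shows the orange cover flat shut. In the wrist crop (1.4x) the blue well's slots are at (212,195) and (255,195), its front corners at (202,208) and (266,207), and the check pin at (236,188).

```bash
python3 - <<'E'
from h import *
i,c=load('w8');g=lambda p:np.array(p)/1.4+(79.7,19.7)
P={k:onz(c,g(v),.1) for k,v in{'sL':(212,195),'sR':(255,195),'FL':(202,208),'FR':(266,207)}.items()}
for k,v in P.items():print(k,v.round(4))
for a,b in(('sL','sR'),('FL','FR')):
    d=(P[b]-P[a])[:2];print(np.linalg.norm(d),np.rad2deg(np.arctan2(-d[0],d[1])))
m=(P['FL']+P['FR'])/2;a=np.deg2rad(-22.5);w=np.array([np.cos(a),np.sin(a),0]);O=m-.019*w;print('open',O)
print(tool()[0],rel([*(O+.05*w)[:2],.24]))
# pixel-exact corners of the pale top
gray=cv2.cvtColor(i,cv2.COLOR_BGR2GRAY)
cs=cv2.cornerSubPix(gray,np.float32([g((212,195))*0+g((202,208)),g((266,207))]),(3,3),(-1,-1),(3,30,.01));print(cs,g((202,208)),g((266,207)))
E
```

```text
sL [ 0.5456 -0.2457  0.1   ]
sR [ 0.5616 -0.2069  0.1   ]
FL [ 0.5536 -0.2599  0.1   ]
FR [ 0.5768 -0.2014  0.1   ]
0.041930904603875045 -22.530592041533666
0.06302123273473978 -21.615252440477718
open [ 0.5476349  -0.22338343  0.1       ]
[ 0.56839342 -0.21990179  0.32226145] (array([-32.1, -11.4,  82.2]), array([0., 0., 0.]))
[[224.67986 168.49217]
 [268.43625 167.74577]] [223.98571429 168.27142857] [269.7        167.55714286]
```

The arm was still settling then, so I'll move in closer and measure at rest.

Request:
{"op": "move_arm", "data": {"targets": [[[0,-32,-11,82,0,0,0],[0,-32,-11,82,0,0,0],[0,-32,-11,82,0,0,0],[0,-32,-11,82,0,0,0],[0,-32,-11,82,0,0,0]]]}}

```text
clock: 17.23
tool_pos: [0.595, -0.2401, 0.2425]
eef_rot: [0.19, 0.982, 0.0, 0.001]
contact_force: [0.4, 0.1, 0.7]
opening: 0.007
finger_force: 0.0
```

```bash
python3 - <<'E'
from h import *
print(tool()[0],r.get_state()['clock'])
im,c=snap('wrist','w9');cv2.imwrite('pics/w9v.png',cv2.resize(im[40:240,150:350],(600,600),interpolation=cv2.INTER_CUBIC))
E
```

```text
[ 0.59499775 -0.24009218  0.24245089] 17.225
```

View pics/w9v.png

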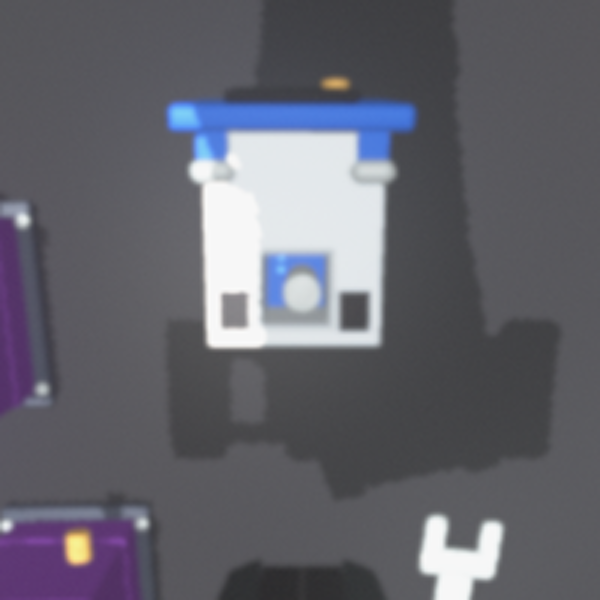

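The 3x crop shows the blue opening centred at (296,289), slots at (235,310) and (354,310), front corners at (207,347) and (381,346), and the upright cover's edge from (168,117) to (415,117).

```bash
python3 - <<'E'
from h import *
_,c8=load('w8');_,c=load('w9');g8=lambda p:np.array(p)/1.4+(79.6,19.6);g=lambda p:np.array(p)/3+(149.67,39.67)
P={k:onz(c,g(v),.1) for k,v in{'sL':(235,310),'sR':(354,310),'FL':(207,347),'FR':(381,346),'op':(296,289)}.items()}
for k,v in P.items():print(k,v.round(4))
for k,a,b in(('sL',(212,195),(235,310)),('sR',(255,195),(354,310)),('FR',(266,207),(381,346))):
    X,e=tri([(c8,g8(a)),(c,g(b))]);print('tri',k,X.round(4),e)
for a,b in(('sL','sR'),('FL','FR')):
    d=(P[b]-P[a])[:2];yaw=np.rad2deg(np.arctan2(-d[0],d[1]));print(np.linalg.norm(d),yaw)
w=np.array([np.cos(np.deg2rad(yaw)),np.sin(np.deg2rad(yaw)),0]);O=(P['FL']+P['FR'])/2-.019*w
print('open',O,wellrel(O[:2],yaw))
x,R=tool();print(np.rad2deg(np.arctan2(-R[1,0],-R[0,0])))
E
```

```text
sL [ 0.546  -0.2459  0.1   ]
sR [ 0.5616 -0.2073  0.1   ]
FL [ 0.5542 -0.2602  0.1   ]
FR [ 0.577  -0.2029  0.1   ]
op [ 0.5473 -0.2234  0.1   ]
tri sL [ 0.5469 -0.2473  0.0884] [np.float64(0.0), np.float64(0.0)]
tri sR [ 0.5623 -0.2072  0.095 ] [np.float64(0.0), np.float64(0.0)]
tri FR [ 0.5818 -0.2019  0.0743] [np.float64(0.3), np.float64(0.3)]
0.0416198250898254 -21.97710263729883
0.06164710892867719 -21.64913114627439
open [ 0.54793656 -0.22457019  0.1       ] [104.4   2.6 141.3]
-21.95683777927588
```

Request:
{"op": "move_arm", "data": {"targets": [[[0,60,-2,0,0,0,0],[0,110,-2,0,0,0,0],[0,149,-2,0,0,0,0],[0,149,-2,0,0,0,0],[0,149,-2,40,0,0,0],[0,149,-2,80,0,0,0],[0,149,-2,80,0,0,0],[0,149,-2,80,0,0,0]]]}}

```text
clock: 18.27
tool_pos: [0.4569, -0.1873, 0.1619]
eef_rot: [0.191, 0.982, -0.0, 0.001]
contact_force: [-0.2, 0.3, 0.5]
opening: 0.0
finger_force: 0.0
```

```bash
python3 - <<'E'
from h import *
print(r.get_state()['contact_force'],wellrel([.5477,-.224],-22))
E
```

```text
[-0.23479639  0.27704823  0.49048417] [-42.9  -0.   60.9]
```

Request:
{"op": "move_arm", "data": {"targets": [[[0,-23,0,-2,0,0,0],[0,-36,0,-2,0,0,0],[0,-48,0,0,0,0,0],[0,-60,0,4,0,0,0],[0,-71,0,10,0,0,0],[0,-80,0,19,0,0,0],[0,-88,0,29,0,0,0],[0,-93,0,38,0,0,0],[0,-93,0,38,0,0,0]]]}}

```text
clock: 19.4
tool_pos: [0.5416, -0.2217, 0.1217]
eef_rot: [0.191, 0.982, 0.0, -0.0]
contact_force: [-0.1, -1.1, 1.8]
opening: 0.002
finger_force: 0.9
```

```bash
python3 - <<'E'
from h import *
print(r.get_state()['contact_force'],wellrel([.5477,-.224],-22))
E
```

```text
[-0.07153483 -1.06920806  1.76423762] [48.5 -0.2 20.7]
```

Request:
{"op": "move_arm", "data": {"targets": [[[0,-2,0,5,0,0,0],[0,-4,0,9,0,0,0],[0,-5,0,11,0,0,0],[0,-5,0,13,0,0,0],[0,-5,0,14,0,0,0],[0,-5,0,14,0,0,0]]]}}

```text
clock: 20.15
tool_pos: [0.5459, -0.2235, 0.1103]
eef_rot: [0.191, 0.982, -0.0, -0.0]
contact_force: [-3.6, 1.9, 14.8]
opening: 0.004
finger_force: 7.8
```

Request:
{"op": "move_arm", "data": {"targets": [[[0,0,0,1,0,0,0],[0,0,0,2,0,0,0],[0,0,0,2,0,0,0]]]}}

```text
clock: 20.52
tool_pos: [0.5459, -0.2236, 0.1101]
eef_rot: [0.191, 0.982, -0.0, 0.0]
contact_force: [-7.4, 3.0, 28.6]
opening: 0.006
finger_force: 14.7
```

Request:
{"op": "move_arm", "data": {"targets": [[[0,0,0,-50,0,0,0],[0,0,0,-110,0,0,0],[0,-20,0,-160,0,0,0],[0,-20,0,-160,0,0,0],[0,-20,0,-160,0,0,0],[0,-20,0,-160,0,0,0],[0,-20,0,-160,0,0,0],[0,-20,0,-160,0,0,0]]]}}

```text
clock: 21.52
tool_pos: [0.5644, -0.231, 0.266]
eef_rot: [0.191, 0.982, 0.0, -0.001]
contact_force: [0.4, 0.7, 0.6]
opening: 0.004
finger_force: 0.0
```

```bash
python3 - <<'E'
from h import *
s=r.get_state();print(s['clock'],s['contact_force'],s['qd'].round(3),tool()[0])
im,c=snap('wrist','w10');S,cs=snap('side','s10');T,ct=snap('top','t10')
_,c0=load('w9')
def blobs(im,lo,hi,c,z):
    m=cv2.inRange(cv2.cvtColor(im,cv2.COLOR_BGR2HSV),lo,hi)
    for k in cv2.findContours(m,0,2)[0]:
        if cv2.contourArea(k)>150:
            x,y,w,h=cv2.boundingRect(k);print((x,y,w,h),[onz(c,p,z)[:2].round(3).tolist() for p in((x,y),(x+w,y+h))])
print('wrist blue');blobs(im,(100,120,60),(125,255,255),c,.107)
print('side orange, blue now / before');S0=cv2.imread('pics/side0.png')
for J in(S,S0):
    blobs(J[:,:],(3,170,120),(14,255,255),cs,.107);print('-');blobs(J,(105,150,60),(125,255,255),cs,.107);print('==')
E
```

```text
21.525 [0.37638727 0.72661803 0.59459586] [-0.    -0.005 -0.002 -0.006 -0.002  0.002  0.   ] [ 0.56442618 -0.23099618  0.26597366]
wrist blue
(418, 259, 64, 23) [[0.739, -0.074], [0.803, -0.004]]
(223, 115, 57, 67) [[0.487, -0.232], [0.58, -0.201]]
side orange, blue now / before
(179, 150, 27, 18) [[0.49, 0.276], [0.501, 0.151]]
-
(284, 218, 33, 24) [[0.531, -0.16], [0.535, -0.281]]
==
-
(281, 208, 16, 34) [[0.552, -0.127], [0.496, -0.244]]
==
```

In the wrist view the blue cover now covers the full 60 x 75 mm plate outline at shut height, and the side view shows both covers flat with the arm clear. Handing in.

```bash
python3 -c "
from plant import r
print(r.finish_job())"
```

```text
the job is handed in; nothing more can be done
None
```

The copper pin is in the orange well, both covers are pressed shut and holding, and I handed the job in at about 22 s; the first grip on the pin missed because I lifted before the fingers had closed, and a second try took it cleanly.

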